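# Square and centre a heel form on the press bed

## Task

Set the loose wooden heel form in its channel on the green press bed: slide it gently home against the brass stop pins, square in the channel, and keep it pressed there with about 8 N for half a second. Then tap it back from the pin side (and from the other side again if it overshoots) until its white centre line sits on the red line of the bed, to within 2.5 mm and still square. Keep it flat, never push with more than 14 N, and leave the tin, the jar and the brush alone.

Things in the scene. Friction and masses are not known exactly. Their poses are not given: they have to be found in the camera images.
- bed: Fixed bed of a heel press: green plate 136 (x) x 300 (y, from -160 to +140) x 20 mm, with a metal channel floor 104 mm wide along y, 20 mm above the table, between two dark steel rails (14 mm wide, 10 mm high above the floor). Two brass stop pins stand near its +y end. z is up; origin on the table under the middle of the red line. Place and heading differ each time.
- mark (a point): Middle of the 4 mm red line that crosses floor and rails at bed y = 0; this point is on the channel floor. Bed axes. The pins' contact faces are clamped somewhere between 69 and 95 mm from it in +y, differently each time; that is not in any pose: find it by feel.
- stop: Guide bracket (104 x 6 x 6 mm) across the channel's end at bed y = +137 mm, origin on the channel floor. It carries the clamped, rigid stop slide: a 3 mm thick plate with two upright brass pins, 12 mm across, 30 mm high, at bed x = -38 and +38 mm (64 mm free between them, so shut fingers reach the form's +y face from above the plate).
- form: Loose heel form lying in the channel: steel plate and beech block, 96 (x) x 90 (y) x 24 mm high, with flat ends, and a black D-shaped rubber lift on top. 0.3 to 0.5 kg; friction of 1 to 4 N stops it once no longer pushed. Too large to grip; 4 mm of play to each rail, may lie askew. Origin: centre of its underside; y along the channel towards the pins.
- form_line (a point): Middle of the form's white centre line (seen on the top's edges and on the sides), 24 mm above the origin, inside the foot of the rubber lift, which is 8 mm thick, 58 mm wide and reaches from y = -36 to +29 mm. When the form is home against the pins this point is 24 to 50 mm from the red line in +y; it must end over the red line.
- tin: Bystander: flat polish tin, yellow with grey metal lid, 80 mm across, 30 mm high, standing on the table beyond the bed. Origin under its centre.
- jar: Bystander: blue and yellow polish jar, 66 mm across, 65 mm high, on the table past the bed's -y end. Origin under its centre.
- brush: Bystander: shoe brush 50 x 140 x 45 mm, dark wood back, black bristles down, on the table beyond the bed. Origin under its centre.
Mind the look-alikes: they are no part of the job. Leave any orange or turquoise look-alike of the form alone.

How it is judged:
By the outcome, as a careful person would: the job done as asked, in the order asked, and still so for the second after the job is handed in, with the robot touching nothing.
It also fails if it takes over 64 s, if anything falls off the work surface, if the arm or the gripper's body presses on something with over 40 N, if the wrist force passes 120 N, or if a joint passes its speed limit or range.

## Robot

A 6-joint arm with a two-finger parallel gripper is mounted at the origin on the work surface. World frame = base frame: x ahead of the robot, y to its left, z up, the work surface at z = 0. Lengths are in m, angles in rad, forces in N, time in s.
With the tool pointing down it reaches from about 0.425 to 0.95 m from the base axis. Payload 3.5 kg.
Tool frame: the origin (TCP) lies midway between the tips of the shut fingers; the grasp point (between the pads) lies ctrl.grasp_offset behind it (ctrl.grasp_offset is the distance from the TCP to the grasp point, in m); x points along the fingers, y is the direction in which the jaws open and shut, and the axes are right-handed (so a half turn about x gives the same grasp; the last joint's range is limited). The gripper opens to 85 mm and grips with 20 to 120 N. Pads are 22 mm wide; open, the fingers measure 114 mm over their backs; the gripper's body (76 mm by 85 mm) begins 54 mm behind the grasp point. The pads swing forward as they close: fully open they stand 13 mm farther back than shut.
Start: joints at [-1.356, 0.286, 1.577, -0, 1.279, -0.15], TCP at [0.241, -0.631, 0.208] pointing down, gripper open.
Joint ranges: [-2.77, 2.77], [-0.9, 2.22], [0.21, 2.48], [-1.53, 4.67], [0.24, 2.81], [-2.84, 2.84]. Speed limits (rad/s): [2.79, 2.79, 3.14, 3.14, 3.14, 3.14].

## Interface

Orientations are given as a unit quaternion [x, y, z, w].
In Python, from plant import readout, read_camera, sign_off, ctrl gives the robot as it stands.
- The arm moves only by the tool drive_tool, never from a script. Its argument "steps" is a list of rows, each a list of 5 numbers: the shift along the tool's x, y, z in cm, then the turn about the tool's x in degrees, then the opening, from 0 (shut) to 1 (fully open). A call has 1 to 10 rows; each row shifts and turns the commanded pose from where the row before left it, along the tool's axes as they then stand; what a row does not reach is not made up. A row lasts 1/10 s, in which the tool goes at most 50 mm and 8.59 degrees, less where a joint would pass 70% of its speed; a pose out of reach is approached as far as the arm can. A call is refused whole if a number of a shift passes 5 or a number of a turn 8.59, either way. A call with a gripper value outside its range is refused whole. The fingers move at their own pace and stop on an object; "force" is the grip in N (left out, the last holds). Time passes only in rows, so rows that do not move let the fingers close. It gives the time, the measured TCP pose, the force and the opening at its end, in the units of the state.
- readout.get_state(): the state, without advancing time (a new reading comes with each control period).
- read_camera(name): name is "scene" or "side" or "wrist"; returns a dict with "frame" (400x640x3 uint8, red, green, blue), "vertical_fov" (degrees; the focal length in pixels is half the picture's height over the tangent of half this angle, whatever the lens; pixels are square), "cx", "cy" (the principal point, pixels), "eye" and "orientation" of the camera in the world. Camera axes: x right, y up, looking along -z (the intrinsics and any distortion apply to the point x, -y, -z); pixel columns grow to the right and rows downward; lengths in m; the calibration is good to about 2 mm. A picture is of the moment at which its call begins. There is no depth.
- sign_off(): hands the job in, once; it reports no verdict.
The state is a dict: "time": time; "qpos": joint angles; "dq": joint speeds; "joint_efforts": joint torques, N m; "eef_pos": TCP position; "tcp_rot": TCP orientation; "contact_force": force on the tool from outside, world axes, zero at the start; "wrist_torque": the same for the moment, N m; "opening": opening from 0.0 (shut) to 1.0 (fully open).
Only numpy, scipy, OpenCV 4.12 (cv2) and the standard library are available. Lean on these libraries where they do the work, as an engineer would, in place of code of your own. Each camera call takes 0.05 s, during which the arm holds its last target. There are 200 camera calls.

## Working session

There is one attempt and no reset: what is moved stays moved. The work goes in short steps, Python scripts to look and compute and a tool call to move; the robot and the scene stay as the last step left them, time stands still between calls to the robot, and variables do not carry over. Pictures are saved under pics/ and viewed, about 8 in all and at most 12, crops included, and the job is handed in when it is done.

Besides the shell and the picture viewer there is one more tool, called after "Request:" by a JSON object that holds its "name" and its "arguments", one argument or row to a line. drive_tool: Moves the arm, as the interface text tells. Its arguments: {"type":"object","properties":{"steps":{"type":"array","items":{"type":"array","items":{"type":"number"}}},"force":{"type":"number"}},"required":["steps"]}

```bash
mkdir -p pics; ls; python3 - <<'E'
from plant import readout, read_camera, ctrl
import cv2, numpy as np
print(readout.get_state(), ctrl.grasp_offset)
for n in ("scene","side","wrist"):
    c=read_camera(n); f=c.pop("frame"); print(n,c); cv2.imwrite(f"pics/{n}0.png",f[:,:,::-1])
E
```

```text
pics
{'time': 0.0, 'qpos': array([-1.35600046e+00,  2.87200578e-01,  1.57818316e+00, -2.21908467e-05,
        1.27861991e+00, -1.49970696e-01]), 'dq': array([-1.35490837e-03,  9.30107275e-05,  8.35210032e-04, -2.68852167e-04,
       -2.16296581e-03,  4.42246946e-04]), 'joint_efforts': array([ 7.69681697e-05, -4.05982018e+01, -2.92622584e+01, -1.42803578e-04,
        5.81878354e-03,  5.87291495e-07]), 'eef_pos': array([ 0.24067854, -0.62986062,  0.20622065]), 'tcp_rot': array([-0.69534282, -0.12910454,  0.69541308, -0.12740109]), 'contact_force': array([ 0.43873315, -0.45114414,  0.19817054]), 'wrist_torque': array([ 0.01956269, -0.02684344,  0.05162941]), 'opening': 0.9960681974684814} 0.0187
scene {'vertical_fov': 48.8780828618959, 'cx': 326.78417963842884, 'cy': 203.50533896328568, 'eye': array([1.17619589, 0.10997994, 0.61197137]), 'orientation': array([0.26686473, 0.33546397, 0.69939801, 0.57191744])}
side {'vertical_fov': 43.33247892823616, 'cx': 320.0351395240981, 'cy': 190.8884540869042, 'eye': array([-0.02648604,  0.55754357,  0.84449152]), 'orientation': array([-0.15482732,  0.36923612,  0.85201909, -0.3372783 ])}
wrist {'vertical_fov': 62.00780089998311, 'cx': 322.6157224586457, 'cy': 200.3129638445782, 'eye': array([ 0.31259858, -0.60213014,  0.37205281]), 'orientation': array([-0.12463427,  0.08747948, -0.56044639,  0.81407216])}
```

View pics/scene0.png

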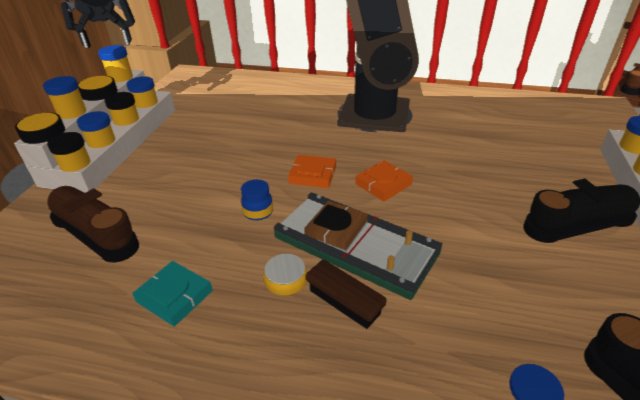

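View pics/side0.png

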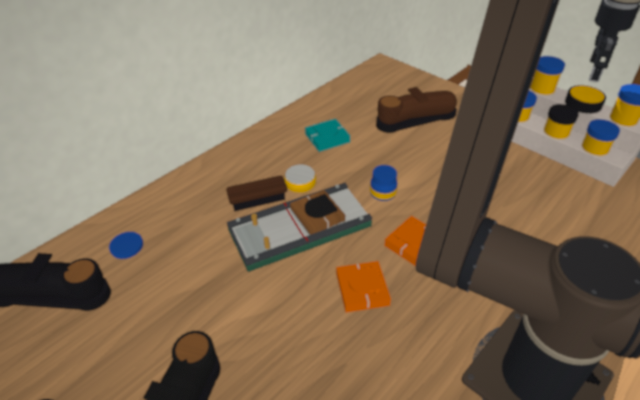

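The scene picture shows the bed with rail corners at about (310,195), (440,245), (410,290) and (277,230). The red line runs (372,225)–(345,257), the form is at about (336,225) and the pins are at (408,238) and (390,262). The side picture agrees. Next I'll enlarge both.

```bash
python3 - <<'E'
import cv2,numpy as np
a=cv2.imread("pics/scene0.png")[188:302,268:448]; b=cv2.imread("pics/side0.png")[178:272,220:380]
cv2.imwrite("pics/c1.png",cv2.resize(a,None,fx=4.4,fy=4.4,interpolation=cv2.INTER_CUBIC))
cv2.imwrite("pics/c2.png",cv2.resize(b,None,fx=5,fy=5,interpolation=cv2.INTER_CUBIC))
E
```

```text
(no output)
```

View pics/c1.png

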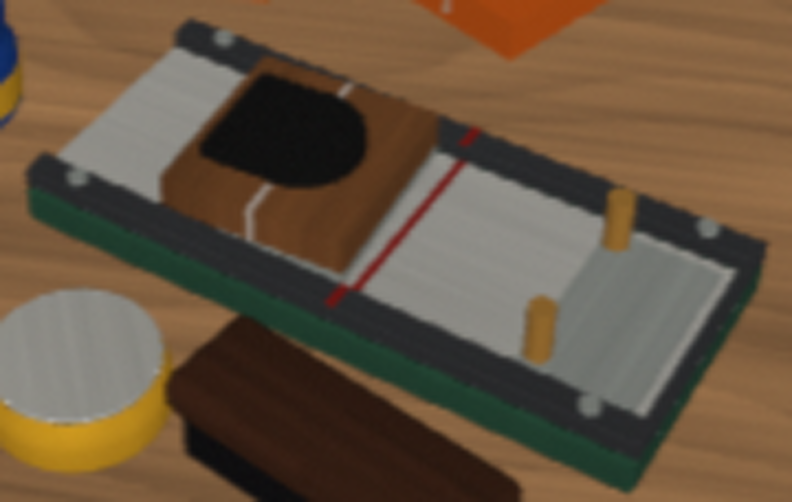

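View pics/c2.png

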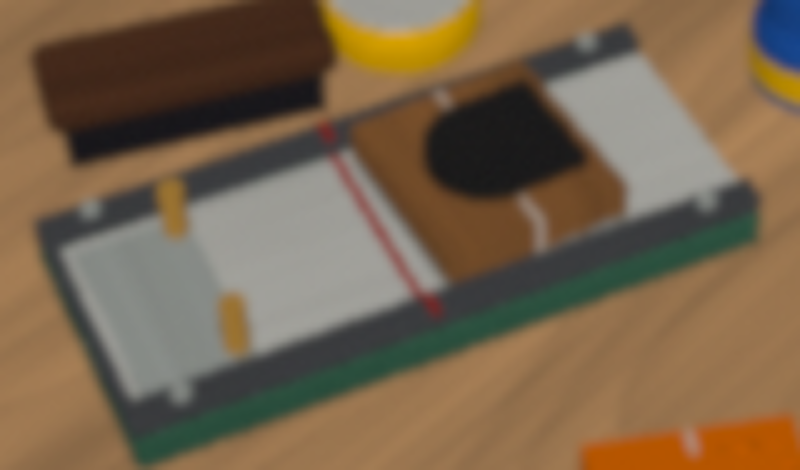

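```bash
cat > h.py <<'E'
import numpy as np
from scipy.spatial.transform import Rotation as R
from scipy.optimize import least_squares
def proj(c,P):
    q=(np.atleast_2d(P)-c["eye"])@R.from_quat(c["orientation"]).as_matrix()
    f=200/np.tan(np.radians(c["vertical_fov"]/2))
    return np.c_[c["cx"]+f*q[:,0]/-q[:,2], c["cy"]+f*q[:,1]/q[:,2]]
def place(p,L):
    L=np.atleast_2d(L)*1e-3; c,s=np.cos(p[2]),np.sin(p[2])
    return np.c_[p[0]+c*L[:,0]-s*L[:,1], p[1]+s*L[:,0]+c*L[:,1], L[:,2]]
def fit(sets,x0):
    f=lambda p:np.concatenate([(proj(c,place(p,np.array(L,float)))-np.array(px)).ravel() for c,L,px in sets])
    r=least_squares(f,x0,loss="soft_l1"); return r.x,f(r.x).reshape(-1,2)
E
python3 - <<'E'
from h import *
from plant import read_camera
a=read_camera("scene"); b=read_camera("side")
A=lambda p:np.array(p)/4.4+[268,188]; B=lambda p:np.array(p)/5+[220,178]
L=[(66,0,30),(-66,0,30),(66,-160,30),(-66,-160,30),(66,140,30),(-66,140,30)]
p,e=fit([(a,L,A([(328,305),(476,129),(30,172),(190,20),(630,463),(766,245)])),(b,L,B([(322,126),(438,314),(630,28),(757,190),(40,222),(135,435)]))],[.6,0,-.3])
print("bed",p); print(e.round(1).tolist())
L=[(48,0,44),(-48,0,44),(48,-45,44),(-48,-45,44)]
q,e=fit([(a,L,A([(250,208),(352,84),(163,178),(265,58)])),(b,L,B([(437,90),(545,222),(530,65),(627,190)]))],[.6,0,-.3])
print("form",q); print(e.round(1).tolist())
c,s=np.cos(p[2]),np.sin(p[2]); d=q[:2]-p[:2]; print("form in bed mm",c*d[0]*1e3+s*d[1]*1e3,-s*d[0]*1e3+c*d[1]*1e3,np.degrees(q[2]-p[2]))
E
```

```text
bed [ 0.56184436  0.04036247 -0.37430324]
[[-1.1, -1.1], [-0.3, -1.1], [-2.2, -2.5], [-0.5, -2.3], [1.0, -4.5], [-0.3, -1.3], [-1.2, -0.3], [-1.5, 0.6], [-1.5, -0.8], [-0.1, 2.1], [-2.8, -0.6], [-2.9, -1.5]]
form [ 0.54083958 -0.00915544 -0.29913906]
[[-0.5, -1.0], [-0.7, -1.5], [-1.2, -1.8], [-0.3, -2.1], [-1.3, 1.2], [-2.2, 1.0], [-3.0, -0.4], [-1.0, -0.0]]
form in bed mm -1.4455219965626753 -53.76926615865626 4.306590150183685
```

```bash
cat >> h.py <<'E'
def go(target,yaw):   # shift in tool cm and turn (deg) to bring tool z to world heading yaw (bed y dir)
    from plant import readout
    s=readout.get_state(); M=R.from_quat(s["tcp_rot"]).as_matrix()
    d=M.T@(np.array(target)-s["eef_pos"])*100
    y=np.array([-np.sin(yaw),np.cos(yaw),0]); z=M[:,2]
    for sgn in (1,-1):
        t=np.degrees(np.arctan2(np.dot(np.cross(z,sgn*y),M[:,0]),np.dot(z,sgn*y))); print("turn",sgn,t.round(2))
    print("shift cm",d.round(2)); print("t",s["time"],"pos",s["eef_pos"].round(4),"F",s["contact_force"].round(2),"q6",s["qpos"][5].round(3),"op",round(s["opening"],3)); return M
E
python3 - <<'E'
from h import *
p=[.5618,.0404,-.374]
print(place(p,[(0,-125,220)]))
print(go(place(p,[(0,-125,220)])[0],p[2]).round(3))
E
```

```text
[[ 0.51613227 -0.07595918  0.22      ]]
turn 1 132.33
turn -1 -47.67
shift cm [ -1.25 -41.96 -45.5 ]
t 0.25 pos [ 0.2408 -0.6302  0.2069] F [-0.82  0.37 -0.32] q6 -0.15 op 1.007
[[-0.     0.357 -0.934]
 [ 0.001 -0.934 -0.357]
 [-1.    -0.001 -0.   ]]
```

Request:
{"name": "drive_tool", "arguments": {
  "steps": [
    [-4, 0, 0, 0, 0],
    [-4, -1, -1, 0, 0],
    [0, -3.2, -3.5, 0, 0],
    [0, -3.2, -3.5, 0, 0],
    [0, -3.2, -3.5, 0, 0],
    [0, -3.2, -3.5, 0, 0],
    [0, -3.2, -3.5, 0, 0],
    [0, -3.2, -3.5, 0, 0],
    [0, -3.2, -3.5, 0, 0],
    [0, -3.2, -3.5, 0, 0]
  ]
}}

```text
time: 1.25
eef_pos: [0.4173, -0.2767, 0.2877]
tcp_rot: [0.696, 0.128, -0.695, 0.128]
contact_force: [0.6, 0.4, -0.5]
opening: -0.001
```

Request:
{"name": "drive_tool", "arguments": {
  "steps": [
    [0, -3.2, -3.5, 0, 0],
    [0, -3.2, -3.5, 0, 0],
    [0, -3.2, -3.5, 0, 0],
    [0, -3.2, -3.5, 0, 0],
    [0, 0, 0, -8, 0],
    [0, 0, 0, -8, 0],
    [0, 0, 0, -8, 0],
    [0, 0, 0, -8, 0],
    [0, 0, 0, -8, 0],
    [0, 0, 0, -7.7, 0]
  ]
}}

```text
time: 2.25
eef_pos: [0.5019, -0.109, 0.2875]
tcp_rot: [-0.583, -0.4, 0.583, -0.4]
contact_force: [-0.4, -0.3, 0.6]
opening: 0.001
```

```bash
python3 - <<'E'
from h import *
from plant import read_camera
import cv2
p=[.5618,.0404,-.374]
go(place(p,[(0,-125,220)])[0],p[2])
c=read_camera("wrist"); cv2.imwrite("pics/w1.png",cv2.resize(c["frame"][:,:,::-1],(800,500)))
print(c["eye"],c["orientation"],proj(c,place(p,[(66,0,30),(-66,0,30),(-66,140,30)])))
E
```

```text
turn 1 -179.64
turn -1 0.36
shift cm [ 6.75  0.14 -3.59]
t 2.25 pos [ 0.5019 -0.109   0.2875] F [-0.35 -0.32  0.56] q6 -0.044 op 0.001
[ 0.52937036 -0.03634867  0.45320848] [-0.14966723  0.02799779 -0.18081007  0.97166021] [[ 383.06193067   18.88250592]
 [ 267.00749171   18.11161184]
 [ 260.87072717 -136.84327349]]
```

View pics/w1.png

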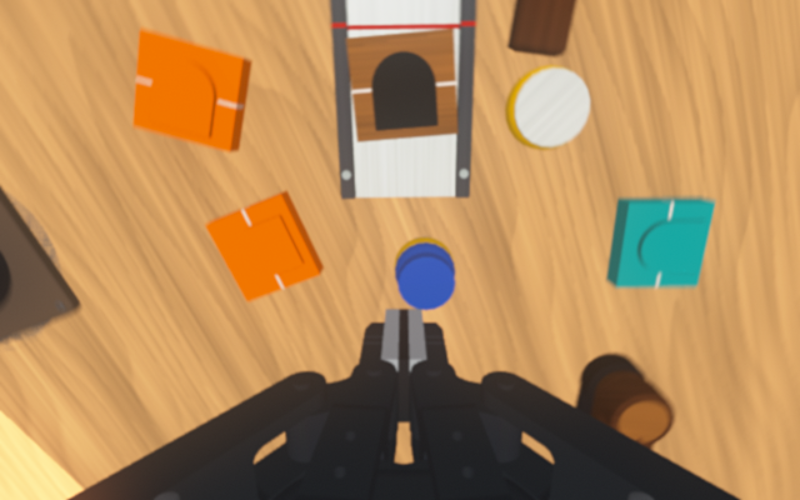

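The wrist picture shows the channel centred on the fingers at column 404. The red line is at row 25, the form lies askew by about 4.5° with its rear edge at rows 133–141, and the jar is at (425,275). I'll go forward over the channel and then down behind the form.

Request:
{"name": "drive_tool", "arguments": {
  "steps": [
    [0, 0.1, -1.7, 0.3, 0.5],
    [0, 0, -1.7, 0, 0.5],
    [4.4, 0, 0, 0, 0.5],
    [4.4, 0, 0, 0, 0.5],
    [4.4, 0, 0, 0, 0.5],
    [4.4, 0, 0, 0, 0.5],
    [4.0, 0, 0, 0, 0.5],
    [0, 0, 0, 0, 0.5],
    [0, 0, 0, 0, 0.5]
  ]
}}

```text
time: 3.2
eef_pos: [0.5154, -0.0778, 0.0719]
tcp_rot: [-0.585, -0.397, 0.586, -0.396]
contact_force: [-0.3, -0.2, 0.9]
opening: 0.501
```

```bash
python3 - <<'E'
from h import *
from plant import read_camera
import cv2
p=[.5618,.0404,-.374]
go(place(p,[(0,-125,30)])[0],p[2])
c=read_camera("wrist"); cv2.imwrite("pics/w2.png",cv2.resize(c["frame"][:,:,::-1],(800,500)))
E
```

```text
turn 1 179.66
turn -1 -0.34
shift cm [ 4.19  0.01 -0.2 ]
t 3.2 pos [ 0.5154 -0.0778  0.0719] F [-0.26 -0.24  0.9 ] q6 0.035 op 0.501
```

View pics/w2.png

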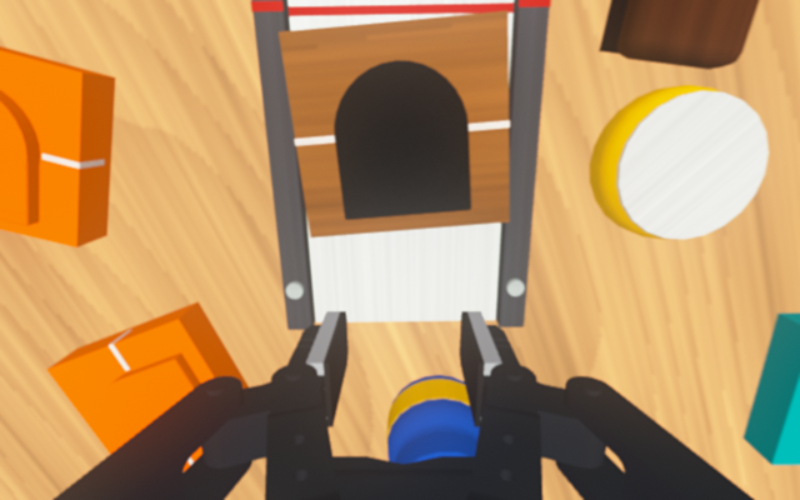

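Fingers at rows 312–420, the form's rear edge at rows 222–236, the bed end at row 325 and the jar at (435,420). I'll check the jar's clearance and the finger offset.

```bash
cat >> h.py <<'E'
def back(c,px,z):
    f=200/np.tan(np.radians(c["vertical_fov"]/2)); px=np.atleast_2d(px)
    d=np.c_[(px[:,0]-c["cx"])/f,-(px[:,1]-c["cy"])/f,-np.ones(len(px))]@R.from_quat(c["orientation"]).as_matrix().T
    return c["eye"]+d*((z-c["eye"][2])/d[:,2])[:,None]
def tobed(p,W):
    c,s=np.cos(p[2]),np.sin(p[2]); d=(np.atleast_2d(W)[:,:2]-p[:2])*1e3
    return np.c_[c*d[:,0]+s*d[:,1],-s*d[:,0]+c*d[:,1]]
E
python3 - <<'E'
from h import *
from plant import read_camera
c=read_camera("wrist"); p=np.array([.5618,.0404,-.374])
s=1/1.25
print("line ends",tobed(p,back(c,np.array([(252,6),(550,2)])*s,.03)))
print("-y rail ends",tobed(p,back(c,np.array([(288,328),(523,325)])*s,.03)))
print("form rear corners, line ends",tobed(p,back(c,np.array([(312,237),(509,221),(295,142),(511,124)])*s,.044)))
print("pad tips 70mm",tobed(p,back(c,np.array([(347,313),(462,313)])*s,.078)))
w1=dict(c,eye=np.array([.52937,-.03635,.45321]),orientation=np.array([-0.14966723,0.02799779,-0.18081007,0.97166021]))
print("jar",tobed(p,back(w1,np.array([(426,282)])*s,.065)), "tcp",tobed(p,[[.5154,-.0778]]))
E
```

```text
line ends [[-6.53950270e+01 -9.34038671e-01]
 [ 6.71002776e+01 -5.65585701e-02]]
-y rail ends [[ -63.63014404 -160.51073991]
 [  67.97692913 -159.61674119]]
form rear corners, line ends [[ -43.2226755  -103.80494433]
 [  52.2435573   -96.43924139]
 [ -47.7244007   -58.93870852]
 [  49.98411919  -51.68745927]]
pad tips 70mm [[ -23.01817999 -128.07391793]
 [  26.08088706 -128.43230515]]
jar [[  21.4635035  -238.90614376]] tcp [[-9.12180279e-03 -1.26981101e+02]]
```

Request:
{"name": "drive_tool", "arguments": {
  "steps": [
    [2, 0.1, 0, -0.3, 0.5],
    [1.7, 0, 0, 0, 0.5],
    [0.5, 0, 0, 0, 0.5],
    [0, 0, -0.3, 0, 0.5],
    [0, 0, -0.3, 0, 0.5],
    [0, 0, -0.2, 0, 0.5],
    [0, 0, -0.1, 0, 0.5],
    [0, 0, -0.1, 0, 0.5],
    [0, 0, -0.1, 0, 0.5],
    [0, 0, -0.1, 0, 0.5]
  ]
}}

```text
time: 4.3
eef_pos: [0.5207, -0.0669, 0.0296]
tcp_rot: [-0.584, -0.399, 0.584, -0.398]
contact_force: [0.1, -0.8, 0.6]
opening: 0.503
```

Request:
{"name": "drive_tool", "arguments": {
  "steps": [
    [0, 0, -0.1, 0, 0.5],
    [0, 0, -0.1, 0, 0.5],
    [0, 0, -0.1, 0, 0.5],
    [0, 0, -0.1, 0, 0.5],
    [0, 0, -0.1, 0, 0.5],
    [0, 0, -0.1, 0, 0.5]
  ]
}}

```text
time: 4.9
eef_pos: [0.5229, -0.0613, 0.0296]
tcp_rot: [0.584, 0.398, -0.584, 0.398]
contact_force: [-0.4, 0.2, 0.5]
opening: 0.502
```

Request:
{"name": "drive_tool", "arguments": {
  "steps": [
    [0, 0, -0.1, 0, 0.5],
    [0, 0, -0.1, 0, 0.5],
    [0, 0, -0.15, 0, 0.5],
    [0, 0, -0.2, 0, 0.5],
    [0, 0, -0.2, 0, 0.5],
    [0, 0, -0.2, 0, 0.5],
    [0, 0, -0.2, 0, 0.5],
    [0, 0, -0.2, 0, 0.5],
    [0, 0, -0.2, 0, 0.5],
    [0, 0, -0.2, 0, 0.5]
  ]
}}

```text
time: 5.9
eef_pos: [0.5293, -0.045, 0.0296]
tcp_rot: [-0.584, -0.399, 0.584, -0.398]
contact_force: [-0.0, -0.1, -0.2]
opening: 0.502
```

```bash
python3 - <<'E'
from h import *
from plant import read_camera
import cv2
p=[.5631,.0404,-.374]
go(place(p,[(0,-45,30)])[0],p[2])
c=read_camera("wrist"); cv2.imwrite("pics/w3.png",cv2.resize(c["frame"][:,:,::-1],(800,500)))
E
```

```text
turn 1 -179.97
turn -1 0.03
shift cm [-0.04  0.03 -4.68]
t 5.9 pos [ 0.5293 -0.045   0.0296] F [-0.03 -0.13 -0.21] q6 0.098 op 0.502
```

View pics/w3.png

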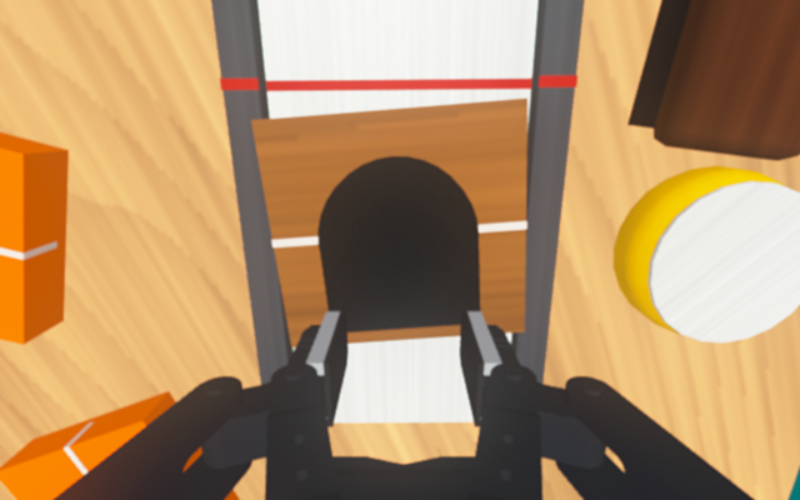

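The form shows no clear movement yet, with its line at rows 228–243. I'll measure it against the pad tips at (340,313) and (470,313).

```bash
python3 - <<'E'
from h import *
from plant import read_camera
c=read_camera("wrist"); p=np.array([.5631,.0404,-.374]); s=.8
print("red",tobed(p,back(c,np.array([(222,84),(576,81)])*s,.03)))
print("form line, rear corner",tobed(p,back(c,np.array([(273,243),(527,225),(524,332),(345,342)])*s,.044)))
for z in (.03,.036,.044): print(z,"pads",tobed(p,back(c,np.array([(340,313),(347,318),(470,313)])*s,z)))
print(c["eye"], tobed(p,c["eye"]))
E
```

```text
red [[-67.86863608  -1.58668014]
 [ 62.99180644  -0.50612335]]
form line, rear corner [[ -50.18052586  -58.78591355]
 [  45.53039186  -51.72264694]
 [  48.33212125  -96.47589244]
 [ -24.6364637  -101.08980605]]
0.03 pads [[-28.43517226 -94.85392018]
 [-25.47014856 -97.27026165]
 [ 28.43736216 -94.82912969]]
0.036 pads [[-27.43108852 -91.91848696]
 [-24.57367223 -94.24713394]
 [ 27.37741319 -91.89459617]]
0.044 pads [[-26.09231021 -88.004576  ]
 [-23.37837045 -90.21629699]
 [ 25.96414791 -87.98188481]]
[0.55728047 0.0276758  0.19532452] [[ -0.7685627 -13.9707411]]
```

With the fingers half open, the pad tips ride above the form, so nothing has been touched. I'll back off, shut the fingers so their tips drop to the TCP, and push with them shut.

Request:
{"name": "drive_tool", "arguments": {
  "steps": [
    [0, 0, 1.8, 0, 0.5],
    [0, 0, 1.8, 0, 0.5],
    [0, 0, 0.2, 0, 0],
    [0, 0, 0, 0, 0],
    [0, 0, 0, 0, 0],
    [0, 0, 0, 0, 0],
    [0, 0, -0.3, 0, 0],
    [0, 0, -0.3, 0, 0],
    [0, 0, -0.3, 0, 0],
    [0, 0, -0.15, 0, 0]
  ]
}}

```text
time: 7.0
eef_pos: [0.5194, -0.0702, 0.0296]
tcp_rot: [0.584, 0.399, -0.584, 0.399]
contact_force: [-0.0, -0.0, 0.1]
opening: -0.002
```

Request:
{"name": "drive_tool", "arguments": {
  "steps": [
    [0, 0, -0.1, 0, 0],
    [0, 0, -0.1, 0, 0],
    [0, 0, -0.1, 0, 0],
    [0, 0, -0.1, 0, 0],
    [0, 0, -0.1, 0, 0],
    [0, 0, -0.1, 0, 0],
    [0, 0, -0.1, 0, 0],
    [0, 0, -0.1, 0, 0]
  ]
}}

```text
time: 7.8
eef_pos: [0.5222, -0.0633, 0.0296]
tcp_rot: [0.584, 0.398, -0.584, 0.398]
contact_force: [-0.0, -0.1, -1.5]
opening: 0.001
```

Request:
{"name": "drive_tool", "arguments": {
  "steps": [
    [0, 0, -0.1, 0, 0],
    [0, 0, -0.1, 0, 0],
    [0, 0, -0.15, 0, 0],
    [0, 0, -0.15, 0, 0],
    [0, 0, -0.15, 0, 0],
    [0, 0, -0.15, 0, 0]
  ]
}}

```text
time: 8.4
eef_pos: [0.5251, -0.0557, 0.0296]
tcp_rot: [-0.584, -0.398, 0.584, -0.398]
contact_force: [0.6, -0.2, 0.4]
opening: 0.003
```

```bash
python3 - <<'E'
from h import *
from plant import read_camera
import cv2
p=[.5631,.0404,-.374]
go(place(p,[(0,-45,30)])[0],p[2])
c=read_camera("wrist"); cv2.imwrite("pics/w4.png",cv2.resize(c["frame"][:,:,::-1],(800,500)))
E
```

```text
turn 1 -179.97
turn -1 0.03
shift cm [-0.04  0.03 -5.83]
t 8.4 pos [ 0.5251 -0.0557  0.0296] F [ 0.61 -0.16  0.4 ] q6 0.075 op 0.003
```

View pics/w4.png

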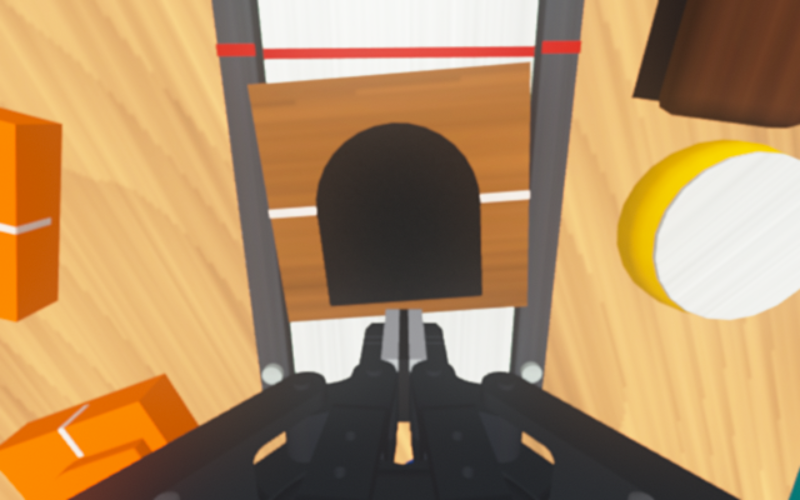

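The shut finger tips are at (404,310), just at the form's rear edge at row 313. I'll continue slowly.

Request:
{"name": "drive_tool", "arguments": {
  "steps": [
    [0, 0, -0.1, 0, 0],
    [0, 0, -0.1, 0, 0],
    [0, 0, -0.1, 0, 0]
  ]
}}

```text
time: 8.75
eef_pos: [0.5262, -0.053, 0.0296]
tcp_rot: [0.584, 0.398, -0.584, 0.398]
contact_force: [0.1, -0.9, -0.0]
opening: -0.004
```

Request:
{"name": "drive_tool", "arguments": {
  "steps": [
    [0, 0, -0.1, 0, 0],
    [0, 0, -0.1, 0, 0],
    [0, 0, -0.1, 0, 0]
  ]
}}

```text
time: 9.05
eef_pos: [0.5273, -0.0502, 0.0296]
tcp_rot: [-0.584, -0.398, 0.584, -0.398]
contact_force: [-0.5, -0.2, -0.5]
opening: 0.001
```

Request:
{"name": "drive_tool", "arguments": {
  "steps": [
    [0, 0, -0.1, 0, 0],
    [0, 0, -0.1, 0, 0],
    [0, 0, -0.1, 0, 0]
  ]
}}

```text
time: 9.35
eef_pos: [0.5284, -0.0474, 0.0296]
tcp_rot: [-0.584, -0.398, 0.584, -0.398]
contact_force: [0.1, 0.2, -0.9]
opening: 0.0
```

```bash
cat > m.py <<'E'
# white-line / red-line positions in bed axes, from the wrist camera
from h import *
from plant import read_camera
import cv2,sys
def save(n):
    c=read_camera("wrist"); cv2.imwrite(f"pics/{n}.png",cv2.resize(c["frame"][:,:,::-1],(800,500))); return c
E
python3 - <<'E'
from m import *
c=save("w5"); p=[.5631,.0404,-.374]; go(place(p,[(0,-45,30)])[0],p[2])
h=cv2.imread("pics/w4.png"); g=cv2.imread("pics/w5.png")
for r in (h,g):
    col=r[:,507].astype(int); k=np.where((col.min(1)>170))[0]; print(k[(k>60)&(k<300)], np.where((col[:,2]-col[:,1]>120))[0])
E
```

```text
turn 1 -179.97
turn -1 0.03
shift cm [-0.04  0.03 -4.93]
t 9.4 pos [ 0.5284 -0.0473  0.0296] F [ 0.36  0.26 -0.25] q6 0.093 op -0.0
[ 61  62  63 192 193 194 195 196 197 198 199] [47 48 49 50 51 52 53 54 55]
[ 61  62  63  64  65  66  67  68  69  70  71  82  83  84  85  86  87  88
  89  90  91 216 217 218 219 220 221 222 223] [73 74 75 76 77 78 79 80]
```

```bash
python3 - <<'E'
from m import *
a=read_camera("scene")["frame"][170:290,270:430,::-1]; b=read_camera("side")["frame"][150:270,240:400,::-1]
w=cv2.imread("pics/w5.png")[210:410,270:540]
R_=lambda i,s:cv2.resize(i,s,interpolation=cv2.INTER_CUBIC)
top=np.hstack([R_(a,(400,300)),R_(b,(400,300))]); bot=np.hstack([R_(w,(400,296)),np.zeros((296,400,3),np.uint8)])
cv2.imwrite("pics/mix.png",np.vstack([top,bot]))
E
```

```text
(no output)
```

View pics/mix.png

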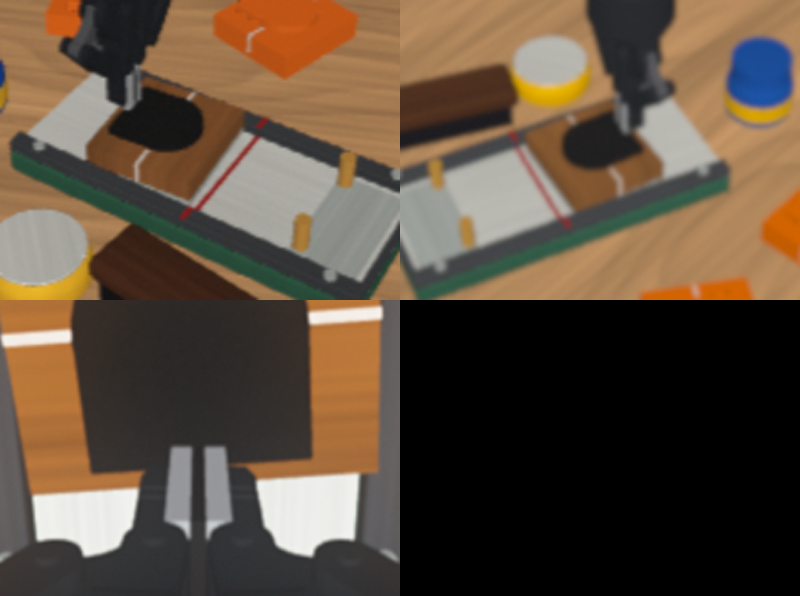

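The fingers appear above the rubber lift, although the state gives the TCP at z = 0.03. I'll triangulate the tip from the cameras, checking the TCP projection and the forward kinematics.

```bash
python3 - <<'E'
from m import *
a=read_camera("scene");b=read_camera("side");c=read_camera("wrist"); p=[.5631,.0404,-.374]
t=[.5284,-.0473]
for dz in (.03,.044,.058,.07):
    P=np.array([[*t,dz]]); print(dz,"scene crop",(proj(a,P)-[270,170])*2.5,"side crop",(proj(b,P)-[240,150])*2.5+[400,0],"wrist crop",(proj(c,P)*1.25-[270,210])*1.4815+[0,300])
def ray(c,px):
    q=back(c,px,0.)[0]; return c["eye"],(q-c["eye"])/np.linalg.norm(q-c["eye"])
rs=[ray(a,np.array([[130,106]])/2.5+[270,170]),ray(b,np.array([[227,131]])/2.5+[240,150])]
A=sum(np.eye(3)-np.outer(d,d) for o,d in rs); v=sum((np.eye(3)-np.outer(d,d))@o for o,d in rs)
x=np.linalg.solve(A,v); print(x,tobed(p,[x]))
E
python3 - <<'E'
import plant,inspect
from plant import ctrl
print([x for x in dir(ctrl) if x[0]!='_'])
E
```

```text
0.03 scene crop [[121.85014156 120.46156763]] side crop [[629.24325431 145.53170076]] wrist crop [[199.10732217 442.03926744]]
0.044 scene crop [[121.46327066 107.20504812]] side crop [[629.25827703 134.60958988]] wrist crop [[199.2322819  464.08285649]]
0.058 scene crop [[121.06849331  93.67760634]] side crop [[629.27355124 123.50463612]] wrist crop [[199.37887288 489.94231761]]
0.07 scene crop [[120.72363449  81.86067311]] side crop [[629.28684841 113.83707086]] wrist crop [[199.52633776 515.95593959]]
[ 0.52928902 -0.04226228  0.04902777] [[ -1.2737543  -89.30068966]]
['Unreachable', 'grasp_offset']
```

The cameras put the real finger tip about 2 cm above the reported TCP. I'll back off and feel for the channel floor behind the form to calibrate the height.

Request:
{"name": "drive_tool", "arguments": {
  "steps": [
    [0, 0, 1.5, 0, 0],
    [0, 0, 1.5, 0, 0],
    [0, 0, 0.6, 0, 0],
    [0.3, 0, 0, 0, 0],
    [0.3, 0, 0, 0, 0],
    [0.1, 0, 0, 0, 0],
    [0.1, 0, 0, 0, 0],
    [0.1, 0, 0, 0, 0],
    [0.05, 0, 0, 0, 0]
  ]
}}

```text
time: 10.55
eef_pos: [0.5153, -0.0807, 0.02]
tcp_rot: [-0.584, -0.399, 0.584, -0.399]
contact_force: [0.3, 0.0, 0.1]
opening: 0.003
```

Request:
{"name": "drive_tool", "arguments": {
  "steps": [
    [0.05, 0, 0, 0, 0],
    [0.05, 0, 0, 0, 0]
  ]
}}

```text
time: 10.75
eef_pos: [0.5153, -0.0809, 0.0192]
tcp_rot: [0.584, 0.399, -0.584, 0.399]
contact_force: [-1.0, 0.4, 0.3]
opening: 0.002
```

Request:
{"name": "drive_tool", "arguments": {
  "steps": [
    [0.05, 0, 0, 0, 0],
    [0.05, 0, 0, 0, 0]
  ]
}}

```text
time: 10.95
eef_pos: [0.5153, -0.081, 0.0181]
tcp_rot: [0.584, 0.398, -0.584, 0.398]
contact_force: [0.4, 0.6, 0.1]
opening: 0.001
```

Request:
{"name": "drive_tool", "arguments": {
  "steps": [
    [0.2, 0, 0, 0, 0],
    [0.2, 0, 0, 0, 0],
    [0.1, 0, 0, 0, 0],
    [0.1, 0, 0, 0, 0]
  ]
}}

```text
time: 11.35
eef_pos: [0.5151, -0.081, 0.0119]
tcp_rot: [-0.584, -0.399, 0.584, -0.398]
contact_force: [0.6, 0.1, -0.2]
opening: -0.001
```

Request:
{"name": "drive_tool", "arguments": {
  "steps": [
    [0.1, 0, 0, 0, 0],
    [0.1, 0, 0, 0, 0],
    [0.05, 0, 0, 0, 0]
  ]
}}

```text
time: 11.65
eef_pos: [0.5152, -0.081, 0.0095]
tcp_rot: [-0.584, -0.399, 0.584, -0.398]
contact_force: [-0.0, 0.1, 0.4]
opening: -0.0
```

Request:
{"name": "drive_tool", "arguments": {
  "steps": [
    [0.1, 0, 0, 0, 0],
    [0.1, 0, 0, 0, 0],
    [0.05, 0, 0, 0, 0]
  ]
}}

```text
time: 11.95
eef_pos: [0.5152, -0.081, 0.007]
tcp_rot: [-0.584, -0.399, 0.584, -0.398]
contact_force: [-0.4, -0.4, 0.4]
opening: -0.002
```

Request:
{"name": "drive_tool", "arguments": {
  "steps": [
    [0.1, 0, 0, 0, 0],
    [0.05, 0, 0, 0, 0],
    [0.05, 0, 0, 0, 0]
  ]
}}

```text
time: 12.25
eef_pos: [0.5152, -0.081, 0.0051]
tcp_rot: [-0.584, -0.399, 0.584, -0.398]
contact_force: [-0.1, -0.1, 0.0]
opening: 0.001
```

Request:
{"name": "drive_tool", "arguments": {
  "steps": [
    [0.05, 0, 0, 0, 0],
    [0.05, 0, 0, 0, 0]
  ]
}}

```text
time: 12.45
eef_pos: [0.5153, -0.081, 0.0041]
tcp_rot: [0.584, 0.398, -0.584, 0.399]
contact_force: [-0.9, 0.1, 0.0]
opening: -0.002
```

Request:
{"name": "drive_tool", "arguments": {
  "steps": [
    [0.05, 0, 0, 0, 0],
    [0.05, 0, 0, 0, 0]
  ]
}}

```text
time: 12.65
eef_pos: [0.5152, -0.081, 0.0031]
tcp_rot: [0.584, 0.398, -0.584, 0.398]
contact_force: [0.7, -0.2, -0.7]
opening: 0.001
```

Request:
{"name": "drive_tool", "arguments": {
  "steps": [
    [0.05, 0, 0, 0, 0],
    [0.05, 0, 0, 0, 0]
  ]
}}

```text
time: 12.85
eef_pos: [0.5152, -0.081, 0.0021]
tcp_rot: [-0.584, -0.398, 0.584, -0.398]
contact_force: [0.3, 0.0, 0.1]
opening: 0.002
```

Request:
{"name": "drive_tool", "arguments": {
  "steps": [
    [0.05, 0, 0, 0, 0],
    [0.05, 0, 0, 0, 0]
  ]
}}

```text
time: 13.05
eef_pos: [0.5152, -0.081, 0.0011]
tcp_rot: [0.584, 0.398, -0.584, 0.399]
contact_force: [0.3, 0.8, 0.3]
opening: 0.004
```

Request:
{"name": "drive_tool", "arguments": {
  "steps": [
    [0.05, 0, 0, 0, 0],
    [0.05, 0, 0, 0, 0]
  ]
}}

```text
time: 13.25
eef_pos: [0.5152, -0.081, 0.0001]
tcp_rot: [-0.584, -0.398, 0.584, -0.398]
contact_force: [-0.8, -0.3, -0.8]
opening: 0.002
```

```bash
python3 - <<'E'
from m import *
a=read_camera("scene")["frame"][170:260,270:390,::-1]; b=read_camera("side")["frame"][160:250,290:410,::-1]
w=save("w6"); w=cv2.imread("pics/w6.png")[110:410,200:600]
R_=lambda i,s:cv2.resize(i,s,interpolation=cv2.INTER_CUBIC)
top=np.hstack([R_(a,(400,300)),R_(b,(400,300))]); bot=np.hstack([w,np.zeros((300,400,3),np.uint8)])
cv2.imwrite("pics/mix2.png",np.vstack([top,bot]))
E
```

View pics/mix2.png

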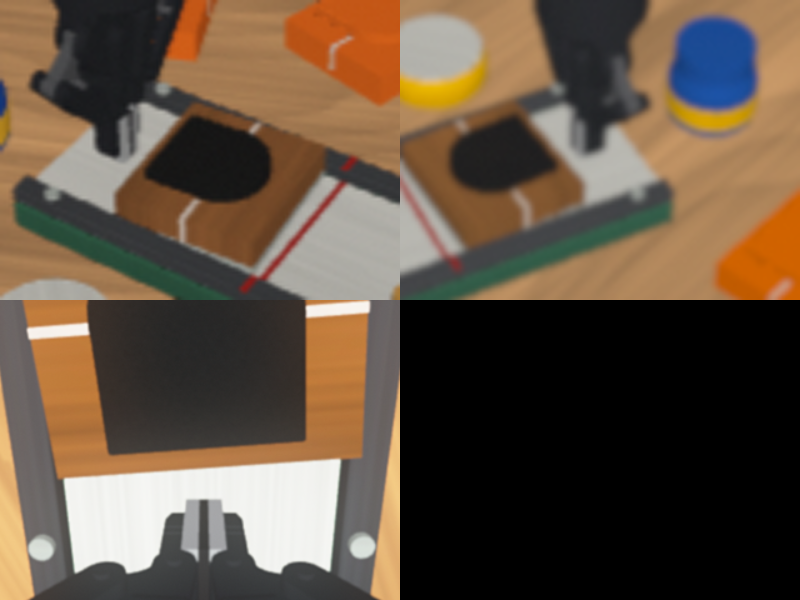

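Both outside views now show the tip just above the channel floor behind the form, and the form has not been touched. The tip's height offset is at least 22.5 mm, because at reported z = 0.0296 it passed over the 52 mm lift. I'll raise it 4 mm and advance.

Request:
{"name": "drive_tool", "arguments": {
  "steps": [
    [-0.4, 0, 0, 0, 0],
    [0, 0, -0.3, 0, 0],
    [0, 0, -0.3, 0, 0],
    [0, 0, -0.3, 0, 0],
    [0, 0, -0.2, 0, 0],
    [0, 0, -0.1, 0, 0],
    [0, 0, -0.1, 0, 0],
    [0, 0, -0.1, 0, 0]
  ]
}}

```text
time: 14.2
eef_pos: [0.5203, -0.0679, 0.0041]
tcp_rot: [-0.584, -0.399, 0.584, -0.398]
contact_force: [0.2, -0.7, 0.4]
opening: -0.003
```

Request:
{"name": "drive_tool", "arguments": {
  "steps": [
    [0, 0, -0.1, 0, 0],
    [0, 0, -0.1, 0, 0],
    [0, 0, -0.1, 0, 0],
    [0, 0, -0.1, 0, 0]
  ]
}}

```text
time: 14.6
eef_pos: [0.5218, -0.0643, 0.0041]
tcp_rot: [-0.584, -0.398, 0.584, -0.399]
contact_force: [-1.2, -2.4, -0.6]
opening: 0.003
```

Request:
{"name": "drive_tool", "arguments": {
  "steps": [
    [0, 0, -0.1, 0, 0],
    [0, 0, -0.1, 0, 0],
    [0, 0, -0.1, 0, 0],
    [0, 0, -0.1, 0, 0]
  ]
}}

```text
time: 15.0
eef_pos: [0.5232, -0.0606, 0.0041]
tcp_rot: [-0.584, -0.398, 0.584, -0.399]
contact_force: [-1.1, -1.6, 0.0]
opening: 0.0
```

Request:
{"name": "drive_tool", "arguments": {
  "steps": [
    [0, 0, -0.1, 0, 0],
    [0, 0, -0.1, 0, 0],
    [0, 0, -0.1, 0, 0],
    [0, 0, -0.1, 0, 0]
  ]
}}

```text
time: 15.4
eef_pos: [0.5248, -0.0567, 0.0041]
tcp_rot: [-0.584, -0.398, 0.584, -0.399]
contact_force: [-0.9, -2.0, 0.5]
opening: 0.0
```

Contact: about 2.3 N of sliding friction. I'll push on at about 20 mm/s and slow down before the earliest possible pin position.

Request:
{"name": "drive_tool", "arguments": {
  "steps": [
    [0, 0, -0.15, 0, 0],
    [0, 0, -0.2, 0, 0],
    [0, 0, -0.2, 0, 0],
    [0, 0, -0.2, 0, 0],
    [0, 0, -0.2, 0, 0],
    [0, 0, -0.2, 0, 0],
    [0, 0, -0.2, 0, 0],
    [0, 0, -0.2, 0, 0],
    [0, 0, -0.2, 0, 0],
    [0, 0, -0.2, 0, 0]
  ]
}}

```text
time: 16.4
eef_pos: [0.5319, -0.0385, 0.0041]
tcp_rot: [0.584, 0.398, -0.584, 0.398]
contact_force: [-1.1, -2.3, 0.2]
opening: 0.002
```

Request:
{"name": "drive_tool", "arguments": {
  "steps": [
    [0, 0, -0.2, 0, 0],
    [0, 0, -0.2, 0, 0],
    [0, 0, -0.2, 0, 0],
    [0, 0, -0.2, 0, 0],
    [0, 0, -0.2, 0, 0],
    [0, 0, -0.2, 0, 0],
    [0, 0, -0.2, 0, 0],
    [0, 0, -0.2, 0, 0],
    [0, 0, -0.2, 0, 0],
    [0, 0, -0.2, 0, 0]
  ]
}}

```text
time: 17.4
eef_pos: [0.5392, -0.0198, 0.0041]
tcp_rot: [-0.584, -0.398, 0.584, -0.398]
contact_force: [-1.2, -1.7, 0.3]
opening: 0.001
```

Request:
{"name": "drive_tool", "arguments": {
  "steps": [
    [0, 0, -0.2, 0, 0],
    [0, 0, -0.2, 0, 0],
    [0, 0, -0.2, 0, 0],
    [0, 0, -0.2, 0, 0],
    [0, 0, -0.2, 0, 0],
    [0, 0, -0.2, 0, 0],
    [0, 0, -0.2, 0, 0],
    [0, 0, -0.2, 0, 0],
    [0, 0, -0.1, 0, 0],
    [0, 0, -0.05, 0, 0]
  ]
}}

```text
time: 18.4
eef_pos: [0.5455, -0.0036, 0.0041]
tcp_rot: [-0.584, -0.399, 0.584, -0.399]
contact_force: [-0.1, -2.3, 0.1]
opening: 0.002
```

```bash
python3 - <<'E'
from m import *
p=[.5631,.0404,-.374]; c=save("w7"); go(place(p,[(0,0,4)])[0],p[2]); 
from plant import readout; print(tobed(p,[readout.get_state()["eef_pos"]]))
E
```

```text
turn 1 -179.97
turn -1 0.03
shift cm [ 0.01  0.03 -4.73]
t 18.45 pos [ 0.5455 -0.0036  0.0041] F [-0.43 -0.18  0.72] q6 0.181 op -0.003
[[ -0.28127353 -47.34080481]]
```

View pics/w7.png

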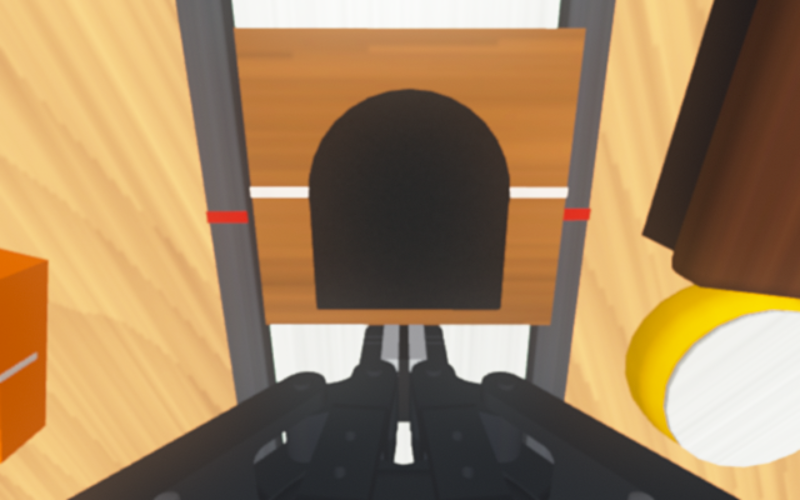

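The picture shows the form square in the channel. Its white line is at row 191 (columns 250–568) and the red line is at rows 217/214. I'll measure and keep going.

```bash
python3 - <<'E'
from m import *
p=[.5631,.0404,-.374]; c=read_camera("wrist")
print(tobed(p,back(c,np.array([(250,192),(568,192)])*.8,.044)),tobed(p,back(c,np.array([(228,217),(577,214.5)])*.8,.03)))
E
```

```text
[[-47.33402728   9.19307488]
 [ 49.23418776   9.22271502]] [[-61.03099138  -1.78745269]
 [ 58.8123026   -0.87265187]]
```

Request:
{"name": "drive_tool", "arguments": {
  "steps": [
    [0, 0, -0.1, 0, 0],
    [0, 0, -0.15, 0, 0],
    [0, 0, -0.15, 0, 0],
    [0, 0, -0.15, 0, 0],
    [0, 0, -0.15, 0, 0],
    [0, 0, -0.1, 0, 0],
    [0, 0, -0.1, 0, 0],
    [0, 0, -0.1, 0, 0],
    [0, 0, -0.05, 0, 0],
    [0, 0, -0.05, 0, 0]
  ]
}}

```text
time: 19.5
eef_pos: [0.5495, 0.0066, 0.0042]
tcp_rot: [0.584, 0.398, -0.584, 0.399]
contact_force: [-0.5, -2.1, 0.3]
opening: -0.006
```

Request:
{"name": "drive_tool", "arguments": {
  "steps": [
    [0, 0, -0.05, 0, 0],
    [0, 0, -0.05, 0, 0],
    [0, 0, -0.05, 0, 0],
    [0, 0, -0.05, 0, 0]
  ]
}}

```text
time: 19.9
eef_pos: [0.5502, 0.0084, 0.0041]
tcp_rot: [-0.584, -0.398, 0.584, -0.398]
contact_force: [-0.6, -1.9, 1.0]
opening: -0.0
```

Request:
{"name": "drive_tool", "arguments": {
  "steps": [
    [0, 0, -0.05, 0, 0],
    [0, 0, -0.05, 0, 0],
    [0, 0, -0.05, 0, 0],
    [0, 0, -0.05, 0, 0]
  ]
}}

```text
time: 20.3
eef_pos: [0.551, 0.0103, 0.0041]
tcp_rot: [0.584, 0.398, -0.584, 0.398]
contact_force: [-1.7, -2.6, 0.2]
opening: -0.0
```

Request:
{"name": "drive_tool", "arguments": {
  "steps": [
    [0, 0, -0.05, 0, 0],
    [0, 0, -0.05, 0, 0],
    [0, 0, -0.05, 0, 0],
    [0, 0, -0.05, 0, 0]
  ]
}}

```text
time: 20.7
eef_pos: [0.5517, 0.0122, 0.0041]
tcp_rot: [-0.584, -0.398, 0.584, -0.398]
contact_force: [-0.7, -1.8, 0.6]
opening: 0.002
```

Line by camera is about 27.5 mm past the red line. The arm is stiff, so I'll estimate the pin position from the first crops to know where to slow down.

```bash
python3 - <<'E'
import numpy as np,cv2
L=np.array([(66,0),(-66,0),(66,-160),(-66,-160),(66,140),(-66,140)],float)
for px,pins in (([(328,305),(476,129),(30,172),(190,20),(630,463),(766,245)],[(619,233),(539,344)]),([(322,126),(438,314),(630,28),(757,190),(40,222),(135,435)],[(175.5,222),(236,338)])):
    H,_=cv2.findHomography(np.array(px,float),L)
    print(cv2.perspectiveTransform(np.array([pins],float),H), cv2.perspectiveTransform(np.array([px],float),H)[0].round(1).tolist())
E
```

```text
[[[-40.26340157  84.64555777]
  [ 34.22290967  84.22761176]]] [[62.4, 0.6], [-67.1, 1.1], [66.6, -160.2], [-64.4, -160.6], [68.8, 139.6], [-66.3, 139.4]]
[[[ 39.32788869  84.53735784]
  [-38.05596511  84.187009  ]]] [[67.5, 2.3], [-65.5, 1.5], [63.1, -161.0], [-64.0, -160.7], [67.2, 138.7], [-68.3, 139.2]]
```

Request:
{"name": "drive_tool", "arguments": {
  "steps": [
    [0, 0, -0.04, 0, 0],
    [0, 0, -0.04, 0, 0],
    [0, 0, -0.03, 0, 0]
  ]
}}

```text
time: 21.0
eef_pos: [0.5521, 0.0132, 0.0041]
tcp_rot: [0.584, 0.398, -0.584, 0.398]
contact_force: [-0.5, -1.9, -0.1]
opening: -0.0
```

Request:
{"name": "drive_tool", "arguments": {
  "steps": [
    [0, 0, -0.03, 0, 0],
    [0, 0, -0.02, 0, 0]
  ]
}}

```text
time: 21.2
eef_pos: [0.5523, 0.0136, 0.0041]
tcp_rot: [-0.584, -0.399, 0.584, -0.398]
contact_force: [-0.8, -1.9, -0.0]
opening: 0.004
```

Request:
{"name": "drive_tool", "arguments": {
  "steps": [
    [0, 0, -0.02, 0, 0],
    [0, 0, -0.02, 0, 0]
  ]
}}

```text
time: 21.4
eef_pos: [0.5525, 0.014, 0.0042]
tcp_rot: [0.584, 0.398, -0.584, 0.398]
contact_force: [-1.0, -2.5, 0.6]
opening: 0.002
```

Line ≈ 29.5. I'll continue in conditioned single calls.

Request:
{"name": "drive_tool", "arguments": {
  "steps": [
    [0, 0, -0.02, 0, 0],
    [0, 0, -0.02, 0, 0],
    [0, 0, -0.02, 0, 0]
  ]
}}

```text
time: 21.7
eef_pos: [0.5527, 0.0145, 0.0041]
tcp_rot: [0.584, 0.398, -0.584, 0.398]
contact_force: [-1.2, -2.1, 0.7]
opening: 0.003
```

Request:
{"name": "drive_tool", "arguments": {
  "steps": [
    [0, 0, -0.02, 0, 0],
    [0, 0, -0.02, 0, 0],
    [0, 0, -0.02, 0, 0]
  ]
}}

```text
time: 22.0
eef_pos: [0.5529, 0.0151, 0.0041]
tcp_rot: [-0.584, -0.398, 0.584, -0.398]
contact_force: [-1.2, -2.1, 0.6]
opening: -0.0
```

Request:
{"name": "drive_tool", "arguments": {
  "steps": [
    [0, 0, -0.02, 0, 0],
    [0, 0, -0.02, 0, 0],
    [0, 0, -0.02, 0, 0]
  ]
}}

```text
time: 22.3
eef_pos: [0.5531, 0.0157, 0.0041]
tcp_rot: [-0.584, -0.399, 0.584, -0.398]
contact_force: [-2.0, -4.3, 0.4]
opening: 0.002
```

Request:
{"name": "drive_tool", "arguments": {
  "steps": [
    [0, 0, -0.01, 0, 0]
  ]
}}

```text
time: 22.4
eef_pos: [0.5531, 0.0156, 0.0041]
tcp_rot: [-0.584, -0.398, 0.584, -0.399]
contact_force: [-2.2, -3.0, 0.7]
opening: 0.0
```

Request:
{"name": "drive_tool", "arguments": {
  "steps": [
    [0, 0, -0.01, 0, 0],
    [0, 0, 0, 0, 0]
  ]
}}

```text
time: 22.6
eef_pos: [0.5531, 0.0157, 0.0041]
tcp_rot: [-0.584, -0.398, 0.584, -0.399]
contact_force: [-1.6, -3.8, 0.4]
opening: 0.002
```

Request:
{"name": "drive_tool", "arguments": {
  "steps": [
    [0, 0, -0.02, 0, 0],
    [0, 0, 0, 0, 0]
  ]
}}

```text
time: 22.8
eef_pos: [0.5532, 0.0157, 0.0041]
tcp_rot: [-0.584, -0.398, 0.584, -0.399]
contact_force: [-1.7, -4.2, 0.9]
opening: -0.0
```

Request:
{"name": "drive_tool", "arguments": {
  "steps": [
    [0, 0, -0.03, 0, 0],
    [0, 0, 0, 0, 0]
  ]
}}

```text
time: 23.0
eef_pos: [0.5535, 0.0158, 0.0042]
tcp_rot: [-0.584, -0.398, 0.584, -0.399]
contact_force: [-0.8, -5.2, -0.2]
opening: 0.001
```

Request:
{"name": "drive_tool", "arguments": {
  "steps": [
    [0, 0, -0.03, 0, 0],
    [0, 0, 0, 0, 0]
  ]
}}

```text
time: 23.2
eef_pos: [0.5536, 0.0158, 0.0041]
tcp_rot: [-0.584, -0.398, 0.584, -0.399]
contact_force: [-1.3, -6.3, 0.4]
opening: -0.002
```

Request:
{"name": "drive_tool", "arguments": {
  "steps": [
    [0, 0, -0.03, 0, 0],
    [0, 0, 0, 0, 0]
  ]
}}

```text
time: 23.4
eef_pos: [0.5537, 0.0157, 0.0042]
tcp_rot: [-0.584, -0.398, 0.584, -0.399]
contact_force: [-2.1, -7.2, 1.2]
opening: -0.0
```

Request:
{"name": "drive_tool", "arguments": {
  "steps": [
    [0, 0, -0.02, 0, 0],
    [0, 0, 0, 0, 0],
    [0, 0, 0, 0, 0]
  ]
}}

```text
time: 23.7
eef_pos: [0.5537, 0.0158, 0.0042]
tcp_rot: [-0.583, -0.398, 0.584, -0.399]
contact_force: [-1.4, -8.0, 0.9]
opening: -0.006
```

Request:
{"name": "drive_tool", "arguments": {
  "steps": [
    [0, 0, 0, 0, 0],
    [0, 0, 0, 0, 0],
    [0, 0, 0, 0, 0]
  ]
}}

```text
time: 24.0
eef_pos: [0.5537, 0.0158, 0.0042]
tcp_rot: [-0.584, -0.398, 0.584, -0.399]
contact_force: [-1.5, -6.7, 0.4]
opening: 0.0
```

Request:
{"name": "drive_tool", "arguments": {
  "steps": [
    [0, 0, 0, 0, 0],
    [0, 0, 0, 0, 0],
    [0, 0, 0, 0, 0]
  ]
}}

```text
time: 24.3
eef_pos: [0.5537, 0.0158, 0.0042]
tcp_rot: [-0.584, -0.398, 0.584, -0.399]
contact_force: [-1.4, -8.2, -0.1]
opening: -0.0
```

```bash
python3 - <<'E'
from m import *
p=[.5631,.0404,-.374]; c=save("w8"); go(place(p,[(0,0,4)])[0],p[2])
from plant import readout; print(tobed(p,[readout.get_state()["eef_pos"]]))
g=cv2.imread("pics/w8.png").astype(int)
print("r-dom",[(x,np.where(g[:,x,2]-g[:,x,1]>110)[0][[0,-1]] if (g[:,x,2]-g[:,x,1]>110).any() else None) for x in range(180,260,12)])
for x in (262,280,300,520,540,555): 
    k=np.where(g[:,x].min(1)>165)[0]; print(x,k.min() if len(k) else 0,[int(v) for v in k if v>40])
E
```

```text
turn 1 -179.93
turn -1 0.07
shift cm [ 0.01 -0.02 -2.64]
t 24.35 pos [0.5537 0.0158 0.0042] F [-2.53 -8.22  1.  ] q6 0.221 op 0.003
[[  0.23827896 -26.38391176]]
r-dom [(180, None), (192, None), (204, None), (216, array([269, 279])), (228, array([269, 279])), (240, array([269, 278])), (252, array([273, 278]))]
262 188 [188, 189, 190, 191, 192, 193, 194, 195, 196, 197, 198]
280 0 [188, 189, 190, 191, 192, 193, 194, 195, 196, 197, 198, 325, 326, 327, 328, 329, 330, 331, 332, 333, 334, 335, 336, 337, 338, 339, 340, 341, 342, 343, 344, 345, 346, 347, 348, 349, 350, 351, 352, 353, 354, 355, 356, 357, 358, 359, 360, 361, 362, 363, 364, 365, 366, 367, 368, 369, 370, 371, 372, 373, 374, 375, 376, 377, 378, 379, 380]
300 0 [188, 189, 190, 191, 192, 193, 194, 195, 196, 197, 198, 325, 326, 327, 328, 329, 330, 331, 332, 333, 334, 335, 336, 337, 338, 339, 340, 341, 342, 343, 344, 345, 346, 347, 348, 349, 350, 351, 352, 353, 354, 355, 356, 357, 358, 359, 360, 361, 362, 363, 364, 365, 366, 367, 368, 369, 370, 371]
520 187 [187, 188, 189, 190, 191, 192, 193, 194, 195, 196, 324, 325, 326, 327, 328, 329, 330, 331, 332, 333, 334, 335, 336, 337, 338, 339, 340, 341, 342, 343, 344, 345, 346, 347, 348, 349, 350, 351, 352, 353, 354, 355, 356, 357, 358, 359, 360, 361, 362, 363, 364, 365, 366, 367, 368, 369, 370, 371, 372, 373, 374, 375, 376]
540 187 [187, 188, 189, 190, 191, 192, 193, 194, 195, 196]
555 15 [186, 187, 188, 189, 190, 191, 192, 193, 194, 195, 196]
```

Home and held: along the channel the force read 8.0, 6.8, 8.1 and 8.6 N over more than 0.6 s, and the form is square. Now I'll release, rise, and turn half round so the wrist camera sees the form from the pin side.

Request:
{"name": "drive_tool", "arguments": {
  "steps": [
    [0, 0, 0.05, 0, 0],
    [0, 0, 0.3, 0, 0],
    [0, 0, 1, 0, 0],
    [-4, 0, 0, 0, 0],
    [-4, 0, 0, 0, 0],
    [-4, 0, 0, 0, 0],
    [0, 0, 0, -8.5, 0],
    [0, 0, 0, -8.5, 0],
    [0, 0, 0, -8.5, 0],
    [0, 0, 0, -8.5, 0]
  ]
}}

```text
time: 25.35
eef_pos: [0.5485, 0.0047, 0.1241]
tcp_rot: [0.441, 0.553, -0.44, 0.553]
contact_force: [0.2, -0.1, -0.5]
opening: 0.002
```

```bash
python3 - <<'E'
from m import *
p=np.array([.5631,.0404,-.374]); go(place(p,[(0,97,124)])[0],p[2])
from plant import readout
s=readout.get_state(); print(s["qpos"].round(2))
E
```

```text
turn 1 -145.63
turn -1 34.37
shift cm [  0.03   7.7  -11.16]
t 25.35 pos [0.5485 0.0047 0.1241] F [ 0.17 -0.06 -0.53] q6 -0.404 op 0.002
[-0.18  0.09  1.96  0.    1.09 -0.4 ]
```

Request:
{"name": "drive_tool", "arguments": {
  "steps": [
    [0, 2.57, -3.72, 0, 0],
    [0, 2.57, -3.72, 0, 0],
    [0, 2.56, -3.72, 0, 0],
    [0, 0, 0, -8.5, 0],
    [0, 0, 0, -8.5, 0],
    [0, 0, 0, -8.5, 0],
    [0, 0, 0, -8.5, 0],
    [0, 0, 0, -8.5, 0],
    [0, 0, 0, -8.5, 0],
    [0, 0, 0, -8.5, 0]
  ]
}}

```text
time: 26.35
eef_pos: [0.5992, 0.1304, 0.1239]
tcp_rot: [0.108, 0.699, -0.107, 0.699]
contact_force: [0.7, 0.2, -0.4]
opening: -0.002
```

Request:
{"name": "drive_tool", "arguments": {
  "steps": [
    [0, 0, 0, -8.5, 0],
    [0, 0, 0, -8.5, 0],
    [0, 0, 0, -8.5, 0],
    [0, 0, 0, -8.5, 0],
    [0, 0, 0, -8.5, 0],
    [0, 0, 0, -8.5, 0],
    [0, 0, 0, -8.5, 0],
    [0, 0, 0, -8.5, 0],
    [0, 0, 0, -8.5, 0],
    [0, 0, 0, -1, 0]
  ]
}}

```text
time: 27.35
eef_pos: [0.5993, 0.1303, 0.1239]
tcp_rot: [-0.351, 0.613, 0.352, 0.614]
contact_force: [-0.2, -0.0, -0.2]
opening: -0.001
```

```bash
python3 - <<'E'
from m import *
p=np.array([.5631,.0404,-.374]); go(place(p,[(0,97,124)])[0],p[2]); c=save("w9")
from plant import readout
s=readout.get_state(); print(s["qpos"].round(3))
for n,L in dict(pins=[(38,78,50),(-38,78,50)],red=[(66,0,30),(-66,0,30)],form=[(48,76,44),(-48,76,44)],line=[(48,31,44),(-48,31,44)]).items(): print(n,(proj(c,place(p,np.array(L,float)))*1.25).round(0).tolist())
E
```

```text
turn 1 -8.94
turn -1 171.06
shift cm [-0.01  0.08 -0.  ]
t 27.35 pos [0.5993 0.1303 0.1239] F [-0.19 -0.04 -0.19] q6 -2.564 op -0.001
[ 4.800e-02  2.330e-01  1.802e+00  1.000e-03  1.107e+00 -2.562e+00]
pins [[336.0, 231.0], [462.0, 211.0]]
red [[267.0, 103.0], [491.0, 65.0]]
form [[320.0, 228.0], [477.0, 203.0]]
line [[303.0, 153.0], [469.0, 126.0]]
```

View pics/w9.png

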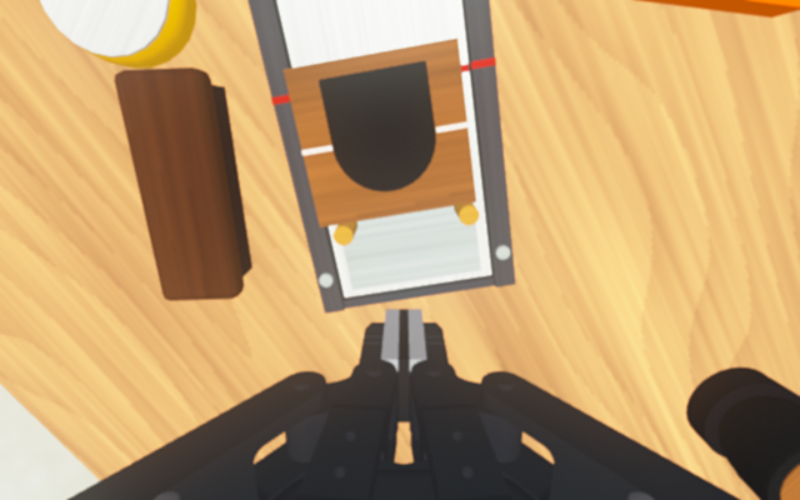

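The picture shows the form against both pins, whose tops are at (344,234) and (468,214). Its +y edge runs (322,228)–(475,203), the white line (302,153)–(468,125), and the red line is at (280,99) and (482,64). I'll finish the turn and go down between the pins.

Request:
{"name": "drive_tool", "arguments": {
  "steps": [
    [0, 0.08, 0, -8.5, 0],
    [4, 0, 0, 0, 0],
    [4, 0, 0, 0, 0],
    [2, 0, 0, 0, 0],
    [1, 0, 0, 0, 0],
    [0.5, 0, 0, 0, 0],
    [0.3, 0, 0, 0, 0],
    [0, 0, 0, 0, 0]
  ]
}}

```text
time: 28.2
eef_pos: [0.5998, 0.1307, 0.0072]
tcp_rot: [-0.396, 0.585, 0.395, 0.587]
contact_force: [-0.5, -0.3, 0.5]
opening: -0.004
```

```bash
cat >> m.py <<'E'
def lines(n):   # white-line and red-line fits -> bed y of line minus red
    c=save(n); f=c["frame"].astype(int); p=np.array([.5631,.0404,-.374])
    r=(f[...,0]-f[...,1]>110)&(f[...,2]<90)
    ys,xs=np.nonzero(r); RB=tobed(p,back(c,np.c_[xs,ys],.03))
    k=(abs(RB[:,1])<8)&(abs(RB[:,0])<70)&(abs(RB[:,0])>53); RB=RB[k]
    ys,xs=np.nonzero(f.min(2)>150); WB=tobed(p,back(c,np.c_[xs,ys],.044))
    k=(abs(WB[:,0])<45)&(abs(WB[:,0])>31)&(WB[:,1]>-14)&(WB[:,1]<37); WB=WB[k]
    lo=lambda B:[(len(B[m]),B[m].mean(0).round(2)) for m in (B[:,0]<0,B[:,0]>0)]
    print("red",lo(RB)); print("white",lo(WB)); print("white angle deg",np.degrees(np.polyfit(*WB.T,1)[0]).round(2),"red",np.degrees(np.polyfit(*RB.T,1)[0]).round(2))
    print("spread",WB[:,1].std().round(2),RB[:,1].std().round(2)); print("line-red",(np.mean([b[1] for _,b in lo(WB)])-np.mean([b[1] for _,b in lo(RB)])).round(2))
E
python3 - <<'E'
from m import *
p=np.array([.5631,.0404,-.374]); go(place(p,[(0,97,4)])[0],p[2]); lines("w10")
E
```

```text
turn 1 -0.5
turn -1 179.5
shift cm [ 0.32  0.12 -0.04]
t 28.2 pos [0.5998 0.1307 0.0072] F [-0.53 -0.27  0.47] q6 -2.71 op -0.004
red [(430, array([-61.44,  -1.72])), (265, array([58.51, -0.72]))]
white [(357, array([-37.83,  29.89])), (354, array([38.28, 30.37]))]
white angle deg 0.36 red 0.48
spread 1.06 1.3
line-red 31.35
```

Line − red = 31.35 mm, square to 0.1°. Now I'll push it back from the pin side.

Request:
{"name": "drive_tool", "arguments": {
  "steps": [
    [0.3, 0.1, 0, 0, 0],
    [0, 0, -0.2, 0, 0],
    [0, 0, -0.2, 0, 0],
    [0, 0, -0.1, 0, 0],
    [0, 0, -0.1, 0, 0],
    [0, 0, -0.1, 0, 0]
  ]
}}

```text
time: 28.85
eef_pos: [0.5953, 0.1244, 0.0032]
tcp_rot: [-0.396, 0.586, 0.396, 0.586]
contact_force: [-0.6, 0.1, 0.2]
opening: -0.003
```

Request:
{"name": "drive_tool", "arguments": {
  "steps": [
    [0, 0, -0.1, 0, 0],
    [0, 0, -0.1, 0, 0],
    [0, 0, -0.1, 0, 0],
    [0, 0, -0.1, 0, 0],
    [0, 0, -0.1, 0, 0],
    [0, 0, -0.1, 0, 0]
  ]
}}

```text
time: 29.45
eef_pos: [0.5932, 0.1192, 0.0031]
tcp_rot: [-0.396, 0.586, 0.396, 0.586]
contact_force: [0.8, 1.5, -1.2]
opening: -0.002
```

```bash
python3 - <<'E'
from m import *
p=np.array([.5631,.0404,-.374]); go(place(p,[(0,55,4)])[0],p[2]); lines("w11")
E
```

```text
turn 1 -0.48
turn -1 179.52
shift cm [-0.09 -0.1  -2.93]
t 29.45 pos [0.5932 0.1192 0.0031] F [ 0.79  1.54 -1.17] q6 -2.729 op -0.002
red [(399, array([-61.48,  -1.75])), (249, array([58.7 , -0.72]))]
white [(358, array([-37.84,  28.6 ])), (335, array([38.45, 29.03]))]
white angle deg 0.32 red 0.49
spread 1.06 1.27
line-red 30.05
```

Request:
{"name": "drive_tool", "arguments": {
  "steps": [
    [0, 0, -0.15, 0, 0],
    [0, 0, -0.2, 0, 0],
    [0, 0, -0.2, 0, 0],
    [0, 0, -0.2, 0, 0],
    [0, 0, -0.2, 0, 0],
    [0, 0, -0.2, 0, 0],
    [0, 0, -0.2, 0, 0],
    [0, 0, -0.2, 0, 0],
    [0, 0, -0.2, 0, 0],
    [0, 0, -0.15, 0, 0]
  ]
}}

```text
time: 30.5
eef_pos: [0.5859, 0.1011, 0.0031]
tcp_rot: [-0.396, 0.586, 0.396, 0.586]
contact_force: [0.6, 1.7, -0.1]
opening: -0.003
```

Request:
{"name": "drive_tool", "arguments": {
  "steps": [
    [0, 0, -0.15, 0, 0],
    [0, 0, -0.15, 0, 0],
    [0, 0, -0.1, 0, 0],
    [0, 0, -0.1, 0, 0],
    [0, 0, -0.05, 0, 0],
    [0, 0, 0, 0, 0]
  ]
}}

```text
time: 31.1
eef_pos: [0.5839, 0.0961, 0.0031]
tcp_rot: [-0.396, 0.586, 0.396, 0.586]
contact_force: [0.7, 0.8, -0.2]
opening: -0.003
```

```bash
python3 - <<'E'
from m import *
p=np.array([.5631,.0404,-.374]); go(place(p,[(0,55,4)])[0],p[2]); lines("w12")
E
```

```text
turn 1 -0.47
turn -1 179.53
shift cm [-0.09 -0.1  -0.44]
t 31.1 pos [0.5839 0.0961 0.0031] F [ 0.74  0.76 -0.17] q6 -2.767 op -0.003
red [(339, array([-61.46,  -1.8 ])), (226, array([58.06, -0.89]))]
white [(373, array([-37.97,   4.13])), (334, array([37.99,  3.68]))]
white angle deg -0.34 red 0.44
spread 1.06 1.24
line-red 5.25
```

5.25 mm left; the form has turned by −0.8°. I'll correct the tool heading slightly while pushing the rest.

Request:
{"name": "drive_tool", "arguments": {
  "steps": [
    [0, 0, -0.05, -0.4, 0],
    [0, 0, -0.1, -0.4, 0],
    [0, 0, -0.1, -0.2, 0],
    [0, 0, -0.1, 0, 0],
    [0, 0, -0.05, 0, 0],
    [0, 0, -0.03, 0, 0],
    [0, 0, 0, 0, 0]
  ]
}}

```text
time: 31.85
eef_pos: [0.5823, 0.0921, 0.0031]
tcp_rot: [-0.401, 0.582, 0.401, 0.582]
contact_force: [-0.3, 1.9, -0.2]
opening: 0.003
```

```bash
python3 - <<'E'
from m import *
p=np.array([.5631,.0404,-.374]); go(place(p,[(0,55,4)])[0],p[2]); lines("w13")
E
```

```text
turn 1 0.53
turn -1 -179.47
shift cm [-0.09 -0.1  -0.02]
t 31.85 pos [0.5823 0.0921 0.0031] F [-0.3   1.92 -0.23] q6 -2.792 op 0.003
red [(301, array([-61.52,  -1.77])), (214, array([58.56, -0.91]))]
white [(334, array([-37.99,  -0.21])), (333, array([38.21, -0.39]))]
white angle deg -0.14 red 0.41
spread 0.99 1.19
line-red 1.04
```

Request:
{"name": "drive_tool", "arguments": {
  "steps": [
    [0, 0, -0.04, -0.3, 0],
    [0, 0, -0.04, -0.3, 0],
    [0, 0, -0.02, 0, 0],
    [0, 0, 0, 0, 0],
    [0, 0, 0.1, 0, 0],
    [0, 0, 0.4, 0, 0],
    [0, 0, 0.5, 0, 0]
  ]
}}

```text
time: 32.6
eef_pos: [0.5855, 0.1006, 0.0031]
tcp_rot: [-0.404, 0.58, 0.404, 0.58]
contact_force: [-0.1, 0.9, 0.5]
opening: -0.003
```

```bash
python3 - <<'E'
from m import *
p=np.array([.5631,.0404,-.374]); go(place(p,[(0,75,4)])[0],p[2]); lines("w14")
E
```

```text
turn 1 1.12
turn -1 -178.88
shift cm [-0.09 -0.13  1.08]
t 32.6 pos [0.5855 0.1006 0.0031] F [-0.09  0.88  0.49] q6 -2.787 op -0.003
red [(354, array([-61.25,  -1.36])), (214, array([58.76, -0.49]))]
white [(395, array([-38.17,  -0.91])), (378, array([38.28, -1.  ]))]
white angle deg -0.06 red 0.42
spread 1.07 1.27
line-red -0.03
```

On the line, with under 0.5° of skew. I'll lift clear and check once more from above.

Request:
{"name": "drive_tool", "arguments": {
  "steps": [
    [-3, 0, 0, 0, 0],
    [-4, 0, 0, 0, 0],
    [-4, 0, 0, 0, 0],
    [-1, 0, 0, 0, 0],
    [0, 0, 0, 0, 0],
    [0, 0, 0, 0, 0]
  ]
}}

```text
time: 33.25
eef_pos: [0.5846, 0.1007, 0.1218]
tcp_rot: [-0.404, 0.581, 0.405, 0.58]
contact_force: [-0.5, 0.2, -0.8]
opening: -0.002
```

```bash
python3 - <<'E'
from m import *
p=np.array([.5631,.0404,-.374]); go(place(p,[(0,75,124)])[0],p[2]); lines("w15")
from plant import sign_off; sign_off()
E
```

```text
turn 1 1.14
turn -1 -178.86
shift cm [-0.22 -0.23  1.1 ]
t 33.25 pos [0.5846 0.1007 0.1218] F [-0.52  0.15 -0.8 ] q6 -2.788 op -0.002
red [(92, array([-61.71,  -1.7 ])), (64, array([57.98, -0.82]))]
white [(99, array([-38.11,  -1.21])), (109, array([38.41, -1.32]))]
white angle deg -0.08 red 0.42
spread 1.04 1.1
line-red -0.01
the job is handed in; nothing more can be done
```

The form's white centre line is on the red line and square. I handed the job in at about 33 s, with the arm raised clear and touching nothing.

- **Pressing home:** I slid the form along the channel at about 2.3 N, felt it reach the pins, and held it there for more than 0.6 s. The four force readings during the hold were 6.8 to 8.6 N along the channel. The highest force I read at any point was about 8.6 N.
- **Tapping back:** From between the pins I pushed it back 31 mm with the shut fingers. It needed no correction from the other side.
- **Last checks:** The wrist camera measured the line within 0.1 mm of the red line, both from close by and again from above. Camera calibration is only good to about 2 mm. The form is about 0.5° off the red line's direction. I didn't move the tin, jar or brush, but I didn't measure them afterwards.
- **What disagreed:** The real finger tips are more than 2 cm above the position the robot reports. My first passes therefore went over the form without touching it. I worked out the height from the camera pictures and corrected for it.

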